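# Change the reels of the bench labeller

## Task

The label reel has run out, so change the reels: the bare cardboard core on the grey unwinder moves over to the dark blue rewinder as its next take-up core, the new white label roll goes from the wooden carrier onto the unwinder, and the full pale blue waste roll from the rewinder goes onto the carrier in its place. Each must end upright over its hub or post, right down on the disc or board. The round black mat is free for parking a roll meanwhile; do not tip or drop a roll, and leave the bottle, the meter and the sensor where they are.

Things in the scene. Friction and masses are not known exactly. Their poses are not given: they have to be found in the camera images.
- label_roll: new roll of labels: white-cream tube standing upright, 66 mm across, 126 mm high (its brown core 128 mm); bore about 33 mm clear. Origin: centre of its underside, z up along the axis. Starts on the carrier's post; belongs on the unwinder. About 0.16 kg; rigid, grip the outside
- bare_core: bare brown cardboard tube standing upright, 45 mm across, 128 mm high; bore about 34 mm clear. Origin: centre of its underside, z up along the axis. Starts on the unwinder's hub; belongs on the rewinder. About 0.035 kg; rigid, grip the outside
- waste_roll: full roll of waste backing paper: pale blue tube standing upright with two yellow tape strips, 60 mm across between 4 and 121 mm height, its brown core 45 mm across and 128 mm high; bore about 37 mm clear. Origin: centre of its underside, z up along the axis. Starts on the rewinder's hub; belongs on the carrier. About 0.13 kg; rigid, grip the outside
- unwinder: light grey base 110 x 110 mm with an aluminium turntable 104 mm across, fixed to the bench; black brake knob at a corner (35 mm high). Origin: centre of its underside, z up; the hub stands on this axis. A roll stands 30 mm above the origin, on the turntable (turns stiffly about this axis); grey hub 24 mm thick from there up to 85 mm, its top 20 mm tapering to 9 mm
- rewinder: dark blue motor box 110 x 110 mm with a black disc 104 mm across on top (does not turn), fixed to the bench; red switch and black dial on its front. Origin: centre of its underside, z up; the hub stands on this axis. A roll stands 46 mm above the origin, on the disc; steel hub 24 mm thick from there up to 101 mm, its top 20 mm tapering to 9 mm
- carrier: plywood board 110 x 130 mm, 12 mm thick, fixed to the bench, with a wooden post and two low steel loop handles along its ends (34 mm high). Origin: centre of its underside, z up; the post stands on this axis. A roll stands 12 mm above the origin, on the board; post 24 mm thick from there up to 67 mm, its top 20 mm tapering to 9 mm
- mat: flat round black rubber mat, 116 mm across, 3 mm thick, fixed to the bench and empty: a free spot to stand a roll on meanwhile. Origin: centre of its underside on the bench, z up
- sample_bottle: bystander: full cream plastic bottle with an orange cap, 66 x 82 mm, 215 mm high, standing loose near the back. Origin: centre of its underside, z up
- test_meter: bystander: yellow and black hand-held test meter, 135 x 68 x 41 mm, lying loose near the front right. Origin: centre of its underside, z up
- photo_sensor: bystander: small black box sensor with a red window and a yellow top, 58 x 20 x 36 mm, standing loose between the stations. Origin: centre of its underside, z up
There are look-alikes about, which are no part of the job. Leave any green look-alike of the waste_roll alone.

How it is judged:
By the outcome, as a careful person would: the job done as asked, in the order asked, and still so for the second after the job is handed in, with the robot touching nothing.
It also fails if it takes over 109 s, if anything falls off the work surface, if the arm or the gripper's body presses on something with over 40 N, if the wrist force passes 120 N, or if a joint passes its speed limit or range.

## Robot

A 7-joint arm with a two-finger parallel gripper is mounted at the origin on a cart in front of the work surface, level with it; the furniture and walls round the work are solid. World frame = base frame: x ahead of the robot, y to its left, z up, the work surface at z = 0. Lengths are in m, angles in rad, forces in N, time in s.
With the tool pointing down it reaches from about 0.35 to 0.775 m from the base axis. Payload 3.1 kg.
Tool frame: the origin (TCP) lies on the centre line of the jaws, within the pads' length; the fingertips stand 19 mm ahead of it and the grasp point (between the pads) is the TCP; z points along the fingers, y is the line along which they close (so a half turn about z gives the same grasp; the last joint's range is limited). The gripper opens to 85 mm and grips with 20 to 120 N. Pads are 22 mm wide; open, the fingers measure 114 mm over their backs; the gripper's body (76 mm by 85 mm) begins 54 mm behind the grasp point. The pads swing forward as they close: fully open they stand 13 mm farther back than shut.
Start: joints at [1.198, 0.311, 0.014, 1.512, -0.004, 1.319, -0.027], TCP at [0.179, -0.52, 0.25] pointing down, gripper open.
Joint ranges: [-2.7, 2.7], [-0.3, 1.91], [-1.27, 1.3], [0.12, 2.57], [-1.44, 4.58], [0.2, 2.03], [-3.05, 3.05]. Speed limits (rad/s): [2.79, 2.79, 3.14, 3.14, 3.14, 3.14, 3.14].

## Interface

Orientations are given as a rotation vector (axis times angle).
In Python, from rig import env gives the robot as it stands.
- The arm moves only by the tool send_rows, never from a script. Its argument "targets" is a list of rows, each an object with "xyz": the shift along the tool's x, y, z in mm, a list of three; "angular": the turn, a rotation vector about the tool's x, y, z in rad, a list of three; "claw": the finger opening in mm, from 0 to 85.4. A call has 1 to 5 rows; each row is the pose to reach, as a shift and turn from the pose commanded when the call began, along the tool's axes at that moment; what a row does not reach only later rows make up. A row lasts 1/10 s, in which the tool goes at most 50 mm and 8.59 degrees, less where a joint would pass 70% of its speed; a pose out of reach is approached as far as the arm can. A call with a gripper value outside its range is refused whole. The fingers move at their own pace and stop on an object; the grip force is fixed at half the most. Time passes only in rows, so rows that repeat a pose let the fingers close. It gives the time, the measured TCP pose, the force, the opening and the grip force at its end, in the units of the state.
- env.observe(): the state, without advancing time (a new reading comes with each control period).
- env.read_camera(name): name is "side" or "top" or "wrist"; returns the picture (420x560x3 uint8, red, green, blue); there is no depth.
- env.camera_info(name): a dict with "fx", "fy", "cx", "cy" (pixels), "k1" (the pictures are not rectified: a ray, as slopes to the right and down, at radius r is drawn at 1 + k1 r^2 times it, then the intrinsics apply), "view" (4x4, takes a point from world to camera coordinates). Camera axes: x right, y down, z forward; pixel columns grow to the right and rows downward; lengths in m; the calibration is good to about 2 mm. A picture is of the moment at which its call begins: read the wrist's pose just before it. camera_info takes no time and is no camera call; for the wrist camera it gives the pose at the moment of the call.
- env.job_done(): hands the job in; it is judged then, once.
The state is a dict: "t": time; "joint_positions": joint angles; "qvel": joint speeds; "joint_efforts": joint torques, N m; "eef_pos": TCP position; "ee_rot": TCP orientation; "contact_force": force on the tool from outside, world axes, zero at the start; "wrist_torque": the same for the moment, N m; "width": finger opening in m; "finger_force": force on a finger pad.
Only numpy, scipy, OpenCV 4.12 (cv2) and the standard library are available. Lean on these libraries where they do the work, as an engineer would, in place of code of your own. Each camera call takes 0.05 s, during which the arm holds its last target. There are 200 camera calls.

## Working session

There is one attempt and no reset: what is moved stays moved. The work goes in short steps, Python scripts to look and compute and a tool call to move; the robot and the scene stay as the last step left them, time stands still between calls to the robot, and variables do not carry over. Pictures are saved under pics/ and viewed, at most 15 in all, crops included, and the job is handed in when it is done.

Besides the shell and the picture viewer there is one more tool, called after ">>>" in YAML: its name, and indented under it one key for each argument. send_rows: Moves the arm, as the interface text tells. Its arguments: {"type":"object","properties":{"targets":{"type":"array","items":{"type":"object","properties":{"xyz":{"type":"array","items":{"type":"number"}},"angular":{"type":"array","items":{"type":"number"}},"claw":{"type":"number"}}}}},"required":["targets"]}

```bash
ls; mkdir -p pics
python3 - <<'E'
from rig import env
import cv2,numpy as np
for n in("top","side"):
    cv2.imwrite(f"pics/{n}0.png",env.read_camera(n)[:,:,::-1]); i=env.camera_info(n);print(n,{k:np.round(v,3).tolist() for k,v in i.items()})
s=env.observe();print({k:np.round(v,3).tolist() for k,v in s.items()})
E
```

```text
pics
top {'fx': 475.118, 'fy': 475.118, 'cx': 278.549, 'cy': 210.425, 'k1': -0.054, 'view': [[0.017, -1.0, 0.01, -0.071], [-0.984, -0.019, -0.178, 0.542], [0.178, -0.007, -0.984, 1.387], [0.0, 0.0, 0.0, 1.0]]}
side {'fx': 397.669, 'fy': 397.669, 'cx': 274.235, 'cy': 207.175, 'k1': -0.101, 'view': [[-0.861, -0.508, -0.014, 0.465], [-0.263, 0.469, -0.843, 0.228], [0.435, -0.722, -0.538, 0.976], [0.0, 0.0, 0.0, 1.0]]}
{'t': 0.1, 'joint_positions': [1.198, 0.312, 0.014, 1.513, -0.004, 1.319, -0.027], 'qvel': [-0.0, -0.002, 0.001, -0.003, -0.0, -0.0, -0.002], 'joint_efforts': [0.001, -38.085, 0.146, -23.124, 0.012, 0.008, 0.0], 'eef_pos': [0.178, -0.52, 0.249], 'ee_rot': [-3.097, -0.517, 0.001], 'contact_force': [0.436, 0.272, -0.363], 'wrist_torque': [-0.004, 0.036, -0.011], 'finger_force': 0.0, 'width': 0.086}
```

View pics/top0.png

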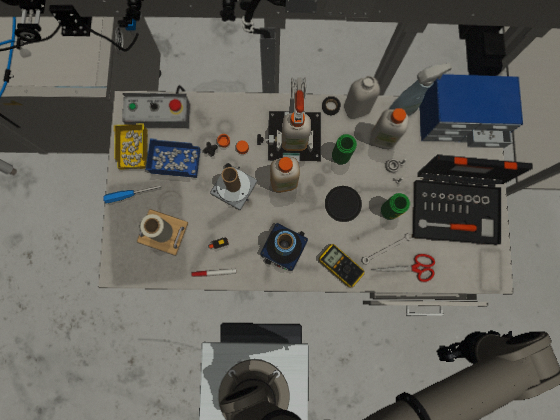

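View pics/side0.png

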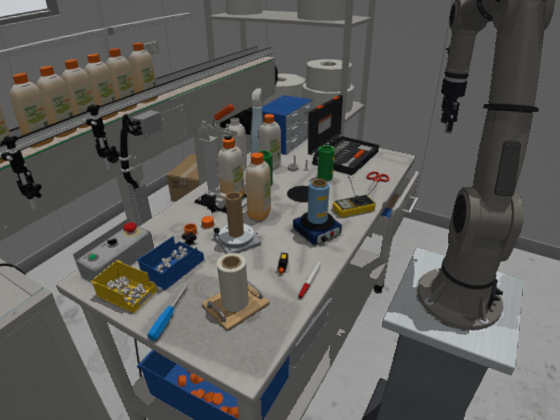

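```bash
cat > h.py <<'E'
from rig import env
import cv2,numpy as np
def K(i): return np.array([[i["fx"],0,i["cx"]],[0,i["fy"],i["cy"]],[0,0,1.]]),np.array([i["k1"],0,0,0.])
def proj(i,p):
    V=np.array(i["view"]);k,d=K(i)
    return cv2.projectPoints(np.atleast_2d(p).astype(float),cv2.Rodrigues(V[:3,:3])[0],V[:3,3],k,d)[0][:,0]
def ray(i,uv):
    V=np.array(i["view"]);k,d=K(i);n=cv2.undistortPoints(np.array(uv,float).reshape(-1,1,2),k,d)[:,0]
    R=V[:3,:3];return -R.T@V[:3,3],np.c_[n,np.ones(len(n))]@R
def plane(i,uv,z):
    c,d=ray(i,uv);return c+d*((z-c[2])/d[:,2])[:,None]
def tri(i1,a,i2,b):
    A=[];B=[]
    for i,u in((i1,a),(i2,b)):
        c,d=ray(i,[u]);d=d[0]/np.linalg.norm(d[0]);P=np.eye(3)-np.outer(d,d);A.append(P);B.append(P@c)
    return np.linalg.lstsq(np.vstack(A),np.hstack(B),rcond=None)[0]
E
python3 - <<'E'
from h import *
im=cv2.imread("pics/top0.png");sd=cv2.imread("pics/side0.png")
def c(im,u,v): return cv2.resize(im[v-30:v+30,u-40:u+40],(400,300),interpolation=cv2.INTER_CUBIC)
cv2.imwrite("pics/m1.png",np.vstack([np.hstack([c(im,155,230),c(im,235,180)]),np.hstack([c(im,285,245),c(im,225,250)])]))
cv2.imwrite("pics/m2.png",np.vstack([np.hstack([c(sd,235,275),c(sd,238,215)]),np.hstack([c(sd,318,205),c(sd,285,265)])]))
i=env.camera_info("top")
g=cv2.cvtColor(im,cv2.COLOR_BGR2GRAY)
m=(g<45).astype(np.uint8);n,l,s,ce=cv2.connectedComponentsWithStats(m)
k=l[204,343];print("mat",s[k],ce[k],plane(i,[ce[k]],.003))
print(plane(i,[[152,226]],.14),plane(i,[[231,173]],.158),plane(i,[[285,240]],.174))
E
```

```text
mat [ 325  186   36   36 1009] [342.68384539 203.2259663 ] [[ 0.57795292 -0.26221937  0.003     ]]
[[0.47509767 0.29473683 0.14      ]] [[0.6281412  0.07594756 0.158     ]] [[ 0.43873547 -0.07923763  0.174     ]]
```

View pics/m1.png

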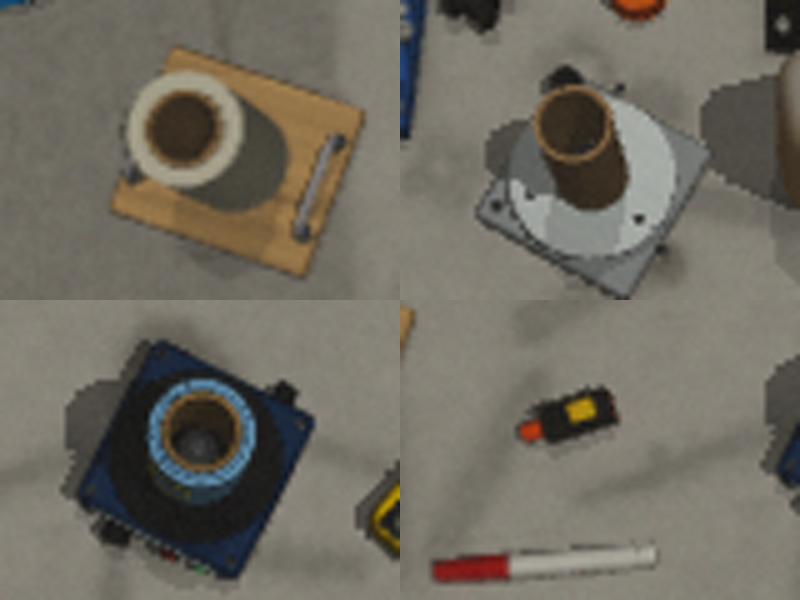

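View pics/m2.png

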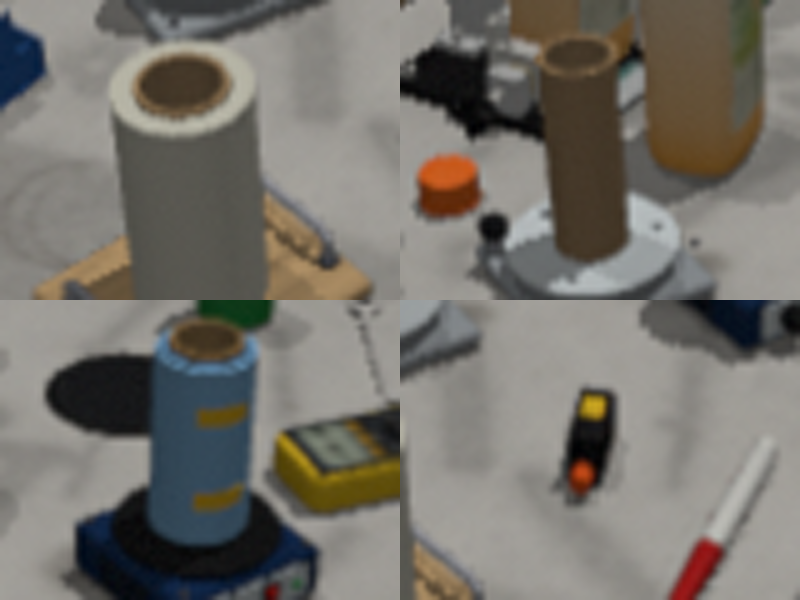

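Run:
```python
from h import *
t=env.camera_info("top");s=env.camera_info("side")
for n,a,b,z,c,zc in(("label",(151.4,225.6),(231,261.6),.14,(162.4,231.8),.012),("core",(229,174.4),(233.2,195.4),.158,(233.2,184.6),.03),("waste",(284.8,241),(319,182.6),.174,(283.6,245.6),.046)):
    print(n,np.round(plane(t,[a],z),4),np.round(plane(s,[b],z),4),"tri",np.round(tri(t,a,s,b),4),"station",np.round(plane(t,[c],zc),4))
def T(x,y,u0,v0): return (u0-40+(x+.5)/5-.5,v0-30+(y+.5)/5-.5)
print("sensor",plane(t,[T(180,110,225,250)],.036),"bottle cap",plane(t,[(285,164)],.215),plane(t,[(296,118)],.215))
for nm,pts,z in(("unw",[T(85,215,235,180),T(230,298,235,180),T(310,155,235,180),T(165,68,235,180)],.012),("rew",[T(160,45,285,245),T(315,125,285,245),T(233,278,285,245),T(80,195,285,245)],.04),("car",[T(177,47,155,230),T(365,112,155,230),T(303,277,155,230),T(112,210,155,230)],.012)):
    print(nm,np.round(plane(t,pts,z),3).tolist())
print("green",plane(t,[(345,143),(398,203)],.13))
```

```text
label [[0.4762 0.2965 0.14  ]] [[0.4774 0.2948 0.14  ]] tri [0.4761 0.2962 0.1415] station [[0.4759 0.2949 0.012 ]]
core [[0.624  0.0815 0.158 ]] [[0.6246 0.0776 0.158 ]] tri [0.6228 0.0809 0.1604] station [[0.6247 0.0803 0.03  ]]
waste [[ 0.436  -0.0787  0.174 ]] [[ 0.4359 -0.0787  0.174 ]] tri [ 0.436  -0.0787  0.1739] station [[ 0.4369 -0.0781  0.046 ]]
sensor [[0.44643998 0.11168262 0.036     ]] bottle cap [[ 0.64132774 -0.07526977  0.215     ]] [[ 0.77399223 -0.10382349  0.215     ]]
unw [[0.602, 0.148, 0.012], [0.551, 0.056, 0.012], [0.643, 0.009, 0.012], [0.698, 0.102, 0.012]]
rew [[0.504, -0.056, 0.04], [0.457, -0.15, 0.04], [0.364, -0.102, 0.04], [0.412, -0.01, 0.04]]
car [[0.546, 0.338, 0.012], [0.508, 0.219, 0.012], [0.405, 0.252, 0.012], [0.444, 0.371, 0.012]]
green [[ 0.73295875 -0.25207191  0.13      ]
 [ 0.55646073 -0.40346852  0.13      ]]
```

>>> send_rows:
  targets:
    - {"xyz":[388,-334,0],"angular":[0,0,0.331],"claw":85}
    - {"xyz":[388,-334,0],"angular":[0,0,0.331],"claw":85}
    - {"xyz":[388,-334,0],"angular":[0,0,0.331],"claw":85}
    - {"xyz":[388,-334,0],"angular":[0,0,0.331],"claw":85}
    - {"xyz":[388,-334,0],"angular":[0,0,0.331],"claw":85}

```text
t: 0.6
eef_pos: [0.3032, -0.3063, 0.25]
ee_rot: [-3.141, 0.001, 0.0]
contact_force: [0.7, 1.0, 0.1]
width: 0.0849
finger_force: 0.0
```

>>> send_rows:
  targets:
    - {"xyz":[133,-228,0],"angular":[0,0,0],"claw":85}
    - {"xyz":[133,-228,0],"angular":[0,0,0],"claw":85}
    - {"xyz":[133,-228,0],"angular":[0,0,0],"claw":85}
    - {"xyz":[133,-228,0],"angular":[0,0,0],"claw":85}
    - {"xyz":[133,-228,0],"angular":[0,0,0],"claw":85}

```text
t: 1.1
eef_pos: [0.429, -0.0907, 0.2502]
ee_rot: [3.141, -0.001, -0.0]
contact_force: [0.6, -1.0, 0.2]
width: 0.085
finger_force: 0.0
```

>>> send_rows:
  targets:
    - {"xyz":[8,-14,0],"angular":[0,0,0],"claw":85}
    - {"xyz":[8,-14,0],"angular":[0,0,0],"claw":85}
    - {"xyz":[8,-14,0],"angular":[0,0,0],"claw":85}

```text
t: 1.4
eef_pos: [0.436, -0.0794, 0.2499]
ee_rot: [3.141, -0.001, -0.003]
contact_force: [-0.9, -0.3, 0.0]
width: 0.0849
finger_force: 0.0
```

Run:
```python
from h import *
s=env.observe();print(s["t"],np.round(s["eef_pos"],4),np.round(s["ee_rot"],4),np.round(s["joint_positions"],2))
cv2.imwrite("pics/w1.png",env.read_camera("wrist")[:,:,::-1]);i=env.camera_info("wrist");np.savez("w1.npz",**i)
print(proj(i,[[.4365,-.0785,.174],[.4365,-.0785,.046]]))
```

```text
1.4 [ 0.436  -0.0794  0.2499] [ 3.1407e+00 -8.0000e-04 -2.5000e-03] [ 0.51  0.11 -0.4   1.77  0.05  1.27 -1.48]
[[277.05123636 230.78086342]
 [279.28802447 184.11938317]]
```

View pics/w1.png

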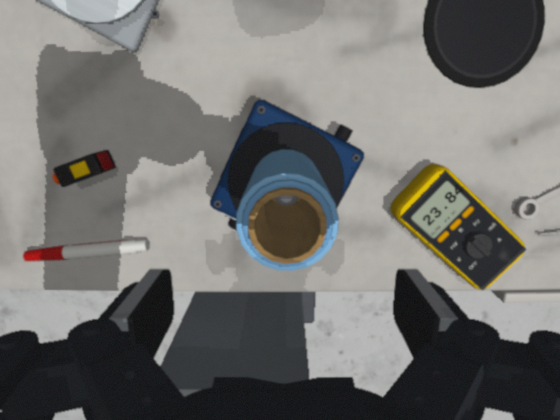

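>>> send_rows:
  targets:
    - {"xyz":[0,0,40],"angular":[0,0,0],"claw":85}
    - {"xyz":[0,0,80],"angular":[0,0,0],"claw":85}
    - {"xyz":[0,-1,114],"angular":[0,0,0],"claw":85}
    - {"xyz":[0,-1,114],"angular":[0,0,0],"claw":85}
    - {"xyz":[0,-1,114],"angular":[0,0,0],"claw":50}

```text
t: 1.95
eef_pos: [0.4363, -0.079, 0.1367]
ee_rot: [3.141, -0.005, -0.001]
contact_force: [-0.5, 0.2, 0.3]
width: 0.0727
finger_force: 0.0
```

>>> send_rows:
  targets:
    - {"xyz":[0,0,0],"angular":[0,0,0],"claw":50}
    - {"xyz":[0,0,0],"angular":[0,0,0],"claw":50}
    - {"xyz":[0,0,0],"angular":[0,0,0],"claw":50}
    - {"xyz":[0,0,0],"angular":[0,0,0],"claw":50}

```text
t: 2.35
eef_pos: [0.4386, -0.0788, 0.1387]
ee_rot: [3.139, -0.001, 0.008]
contact_force: [-0.9, -2.8, 6.8]
width: 0.0593
finger_force: 64.4
```

>>> send_rows:
  targets:
    - {"xyz":[0,0,-15],"angular":[0,0,0],"claw":50}
    - {"xyz":[0,0,-35],"angular":[0,0,0],"claw":50}
    - {"xyz":[0,0,-60],"angular":[0,0,0],"claw":50}
    - {"xyz":[0,0,-80],"angular":[0,0,0],"claw":50}
    - {"xyz":[0,0,-80],"angular":[0,0,0],"claw":50}

```text
t: 2.85
eef_pos: [0.4391, -0.0773, 0.2195]
ee_rot: [3.14, 0.0, 0.012]
contact_force: [0.5, -0.4, -0.6]
width: 0.0595
finger_force: 64.6
```

Run:
```python
from h import *
s=env.observe();print({k:np.round(s[k],4).tolist() for k in("t","eef_pos","ee_rot","width","finger_force","contact_force","wrist_torque")})
cv2.imwrite("pics/s1.png",env.read_camera("side")[100:310,180:460,::-1].repeat(2,0).repeat(2,1))
```

```text
{'t': 2.85, 'eef_pos': [0.4391, -0.0773, 0.2195], 'ee_rot': [3.1402, 0.0002, 0.0117], 'width': 0.0595, 'finger_force': 64.6421, 'contact_force': [0.5428, -0.4438, -0.622], 'wrist_torque': [-0.0395, -0.0571, 0.0035]}
```

View pics/s1.png

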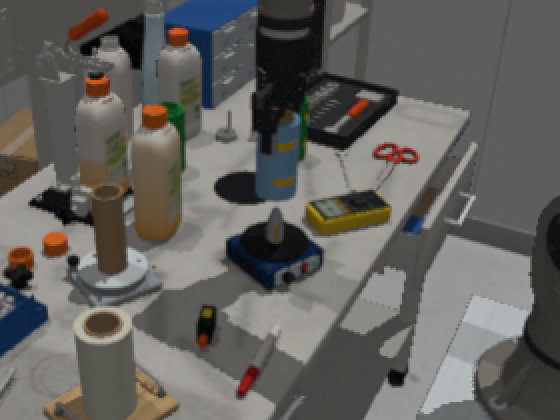

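>>> send_rows:
  targets:
    - {"xyz":[28,37,0],"angular":[0,0,0],"claw":50}
    - {"xyz":[56,74,0],"angular":[0,0,0],"claw":50}
    - {"xyz":[84,111,0],"angular":[0,0,0],"claw":50}
    - {"xyz":[112,148,0],"angular":[0,0,0],"claw":50}
    - {"xyz":[139,185,0],"angular":[0,0,0],"claw":50}

```text
t: 3.4
eef_pos: [0.5758, -0.2635, 0.214]
ee_rot: [-3.14, -0.0, 0.005]
contact_force: [1.6, 0.7, -1.1]
width: 0.0593
finger_force: 64.6
```

>>> send_rows:
  targets:
    - {"xyz":[0,0,20],"angular":[0,0,0],"claw":50}
    - {"xyz":[0,0,55],"angular":[0,0,0],"claw":50}
    - {"xyz":[0,0,85],"angular":[0,0,0],"claw":50}
    - {"xyz":[0,0,105],"angular":[0,0,0],"claw":50}
    - {"xyz":[0,0,105],"angular":[0,0,0],"claw":50}

```text
t: 3.9
eef_pos: [0.5716, -0.2609, 0.1052]
ee_rot: [-3.137, -0.0, 0.017]
contact_force: [-0.4, 0.7, -1.9]
width: 0.0594
finger_force: 64.7
```

>>> send_rows:
  targets:
    - {"xyz":[0,0,6],"angular":[0,0,0],"claw":50}
    - {"xyz":[0,0,6],"angular":[0,0,0],"claw":50}
    - {"xyz":[0,0,6],"angular":[0,0,0],"claw":50}
    - {"xyz":[0,0,6],"angular":[0,0,0],"claw":50}

```text
t: 4.3
eef_pos: [0.5765, -0.2628, 0.1067]
ee_rot: [3.141, -0.0, 0.004]
contact_force: [-0.2, -0.7, -1.2]
width: 0.0597
finger_force: 64.8
```

Run:
```python
from h import *
from scipy.spatial.transform import Rotation as R
for _ in range(3):
    s=env.observe();print({k:np.round(s[k],4).tolist() for k in("t","eef_pos","ee_rot","contact_force","wrist_torque","qvel")},np.round(R.from_rotvec(s["ee_rot"]).as_matrix()[:,2],4))
    env.read_camera("side")
```

```text
{'t': 4.3, 'eef_pos': [0.5765, -0.2628, 0.1067], 'ee_rot': [3.1406, -0.0002, 0.0036], 'contact_force': [-0.245, -0.6604, -1.2378], 'wrist_torque': [0.0948, -0.0137, -0.0012], 'qvel': [0.0006, 0.0022, 0.0006, 0.0043, -0.0022, -0.0021, -0.0008]} [ 0.0023 -0.001  -1.    ]
{'t': 4.35, 'eef_pos': [0.5764, -0.2627, 0.1065], 'ee_rot': [3.1407, -0.0002, 0.0031], 'contact_force': [-1.1227, 0.0365, -1.5918], 'wrist_torque': [-0.0029, -0.0233, 0.007], 'qvel': [-0.0006, 0.0025, 0.0012, 0.0044, 0.0001, -0.0001, -0.0019]} [ 2.e-03 -9.e-04 -1.e+00]
{'t': 4.4, 'eef_pos': [0.5762, -0.2627, 0.1063], 'ee_rot': [3.1408, -0.0003, 0.0025], 'contact_force': [0.0686, 0.371, -2.0232], 'wrist_torque': [0.0184, 0.0198, 0.0245], 'qvel': [-0.0018, 0.005, 0.0007, 0.0054, -0.0009, -0.0001, -0.0003]} [ 1.6e-03 -8.0e-04 -1.0e+00]
```

>>> send_rows:
  targets:
    - {"xyz":[0,0,4],"angular":[0,0,0],"claw":50}
    - {"xyz":[0,0,8],"angular":[0,0,0],"claw":50}
    - {"xyz":[0,0,8],"angular":[0,0,0],"claw":50}
    - {"xyz":[0,0,8],"angular":[0,0,0],"claw":50}
    - {"xyz":[0,0,8],"angular":[0,0,0],"claw":50}

```text
t: 4.95
eef_pos: [0.5757, -0.2625, 0.0973]
ee_rot: [-3.142, 0.0, 0.0]
contact_force: [-0.3, 0.2, -1.9]
width: 0.0594
finger_force: 64.8
```

>>> send_rows:
  targets:
    - {"xyz":[0,0,1],"angular":[0,0,0],"claw":50}
    - {"xyz":[0,0,2],"angular":[0,0,0],"claw":50}
    - {"xyz":[0,0,2],"angular":[0,0,0],"claw":50}
    - {"xyz":[0,0,2],"angular":[0,0,0],"claw":50}
    - {"xyz":[0,0,2],"angular":[0,0,0],"claw":50}

```text
t: 5.45
eef_pos: [0.5759, -0.2626, 0.0958]
ee_rot: [3.141, -0.0, 0.001]
contact_force: [0.2, -0.2, 2.9]
width: 0.0593
finger_force: 64.8
```

>>> send_rows:
  targets:
    - {"xyz":[0,0,0],"angular":[0,0,0],"claw":70}
    - {"xyz":[0,0,0],"angular":[0,0,0],"claw":85}
    - {"xyz":[0,0,0],"angular":[0,0,0],"claw":85}
    - {"xyz":[0,0,0],"angular":[0,0,0],"claw":85}

```text
t: 5.85
eef_pos: [0.5757, -0.2625, 0.0952]
ee_rot: [-3.142, 0.0, 0.0]
contact_force: [0.2, 0.3, 0.5]
width: 0.085
finger_force: 0.0
```

>>> send_rows:
  targets:
    - {"xyz":[0,0,-20],"angular":[0,0,0],"claw":85}
    - {"xyz":[0,0,-60],"angular":[0,0,0],"claw":85}
    - {"xyz":[0,0,-110],"angular":[0,0,0],"claw":85}
    - {"xyz":[0,0,-155],"angular":[0,0,0],"claw":85}
    - {"xyz":[0,0,-180],"angular":[0,0,0],"claw":85}

```text
t: 6.35
eef_pos: [0.5772, -0.2628, 0.2805]
ee_rot: [3.139, -0.0, 0.011]
contact_force: [-0.4, 0.4, -0.1]
width: 0.0848
finger_force: 0.0
```

Run:
```python
from h import *
cv2.imwrite("pics/s2.png",env.read_camera("side")[100:310,180:460,::-1].repeat(2,0).repeat(2,1))
s=env.observe();print(s["t"],s["eef_pos"],s["joint_positions"])
```

```text
6.4 [ 0.57865865 -0.26328247  0.28400424] [ 0.58483232  0.49002147 -0.3034753   1.18968317  0.14271759  1.46830231
 -1.26860568]
```

View pics/s2.png

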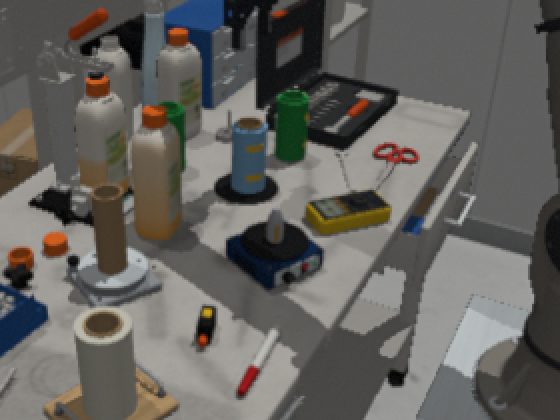

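>>> send_rows:
  targets:
    - {"xyz":[-19,-43,0],"angular":[0,0,0],"claw":85}
    - {"xyz":[-38,-86,0],"angular":[0,0,0],"claw":85}
    - {"xyz":[-57,-129,0],"angular":[0,0,0],"claw":85}
    - {"xyz":[-76,-172,0],"angular":[0,0,0],"claw":85}

```text
t: 6.8
eef_pos: [0.4986, -0.0888, 0.275]
ee_rot: [-3.142, 0.001, 0.0]
contact_force: [0.7, 1.5, -0.1]
width: 0.0848
finger_force: 0.0
```

>>> send_rows:
  targets:
    - {"xyz":[25,-34,0],"angular":[0,0,0],"claw":85}
    - {"xyz":[50,-68,0],"angular":[0,0,0],"claw":85}
    - {"xyz":[75,-102,0],"angular":[0,0,0],"claw":85}
    - {"xyz":[100,-136,0],"angular":[0,0,0],"claw":85}
    - {"xyz":[125,-170,0],"angular":[0,0,0],"claw":85}

```text
t: 7.3
eef_pos: [0.6254, 0.0807, 0.275]
ee_rot: [3.141, -0.001, -0.0]
contact_force: [0.1, -0.6, 0.6]
width: 0.0849
finger_force: 0.0
```

>>> send_rows:
  targets:
    - {"xyz":[0,0,0],"angular":[0,0,0],"claw":85}
    - {"xyz":[0,0,0],"angular":[0,0,0],"claw":85}
    - {"xyz":[0,0,0],"angular":[0,0,0],"claw":85}

```text
t: 7.6
eef_pos: [0.6245, 0.0778, 0.2751]
ee_rot: [3.14, -0.003, -0.001]
contact_force: [-0.1, -0.9, 0.3]
width: 0.0849
finger_force: 0.0
```

Run:
```python
from h import *
s=env.observe();print(s["t"],np.round(s["eef_pos"],4),np.round(s["ee_rot"],4),np.round(s["joint_positions"],2))
w=env.read_camera("wrist")[:,:,::-1];i=env.camera_info("wrist")
cv2.imwrite("pics/w2.png",w)
print(proj(i,[[.6245,.08,.158],[.6245,.08,.03]]))
t=env.read_camera("top")[:,:,::-1];cv2.imwrite("pics/top2.png",t)
cv2.imwrite("pics/c2.png",np.hstack([cv2.resize(w,(448,336)),cv2.resize(t[205:285,245:325],(336,336),interpolation=cv2.INTER_CUBIC)]))
```

```text
7.6 [0.6245 0.0778 0.2751] [ 3.1399e+00 -2.9000e-03 -9.0000e-04] [ 0.11  0.51 -0.44  1.21  0.21  1.47 -1.87]
[[276.67315676 211.83683895]
 [278.70919504 176.65538412]]
```

View pics/c2.png

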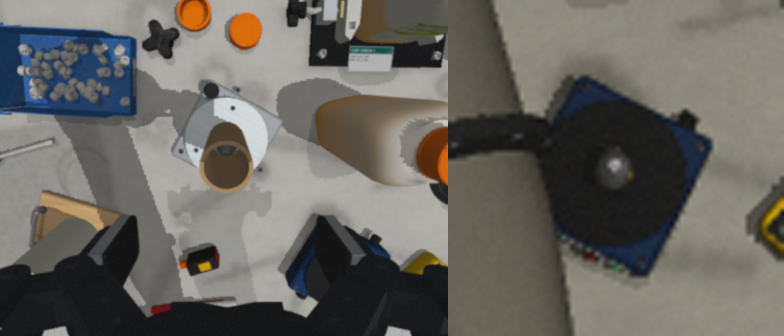

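>>> send_rows:
  targets:
    - {"xyz":[0,-1,45],"angular":[0,0,0],"claw":85}
    - {"xyz":[0,-1,90],"angular":[0,0,0],"claw":85}
    - {"xyz":[0,-1,130],"angular":[0,0,0],"claw":85}
    - {"xyz":[0,-1,155],"angular":[0,0,0],"claw":85}
    - {"xyz":[0,-1,155],"angular":[0,0,0],"claw":85}

```text
t: 8.2
eef_pos: [0.6211, 0.0777, 0.116]
ee_rot: [3.139, -0.004, -0.015]
contact_force: [-0.7, 0.5, 0.0]
width: 0.0852
finger_force: 0.0
```

>>> send_rows:
  targets:
    - {"xyz":[0,0,0],"angular":[0,0,0],"claw":70}
    - {"xyz":[0,0,0],"angular":[0,0,0],"claw":55}
    - {"xyz":[0,0,0],"angular":[0,0,0],"claw":35}
    - {"xyz":[0,0,0],"angular":[0,0,0],"claw":35}
    - {"xyz":[0,0,0],"angular":[0,0,0],"claw":35}

```text
t: 8.7
eef_pos: [0.6265, 0.0805, 0.1232]
ee_rot: [-3.141, 0.001, -0.008]
contact_force: [-0.3, -1.2, 6.3]
width: 0.0443
finger_force: 60.6
```

>>> send_rows:
  targets:
    - {"xyz":[0,0,0],"angular":[0,0,0],"claw":35}
    - {"xyz":[0,0,0],"angular":[0,0,0],"claw":35}
    - {"xyz":[0,0,0],"angular":[0,0,0],"claw":35}
    - {"xyz":[0,0,0],"angular":[0,0,0],"claw":35}

```text
t: 9.1
eef_pos: [0.6265, 0.0805, 0.1232]
ee_rot: [-3.141, 0.001, -0.008]
contact_force: [-0.5, -1.2, 6.0]
width: 0.0442
finger_force: 60.6
```

>>> send_rows:
  targets:
    - {"xyz":[0,0,-15],"angular":[0,0,0],"claw":35}
    - {"xyz":[0,0,-35],"angular":[0,0,0],"claw":35}
    - {"xyz":[0,0,-65],"angular":[0,0,0],"claw":35}
    - {"xyz":[0,0,-95],"angular":[0,0,0],"claw":35}
    - {"xyz":[0,0,-110],"angular":[0,0,0],"claw":35}

```text
t: 9.6
eef_pos: [0.626, 0.0813, 0.2347]
ee_rot: [-3.14, -0.0, -0.009]
contact_force: [0.8, 0.7, -0.5]
width: 0.0443
finger_force: 60.6
```

>>> send_rows:
  targets:
    - {"xyz":[-35,7,0],"angular":[0,0,0],"claw":35}
    - {"xyz":[-70,14,0],"angular":[0,0,0],"claw":35}
    - {"xyz":[-105,20,0],"angular":[0,0,0],"claw":35}
    - {"xyz":[-126,54,0],"angular":[0,0,0],"claw":35}
    - {"xyz":[-147,88,0],"angular":[0,0,0],"claw":35}

```text
t: 10.1
eef_pos: [0.4766, -0.0069, 0.2315]
ee_rot: [3.141, 0.006, 0.003]
contact_force: [0.3, -1.1, 0.3]
width: 0.0438
finger_force: 60.6
```

>>> send_rows:
  targets:
    - {"xyz":[-20,35,0],"angular":[0,0,0],"claw":35}
    - {"xyz":[-39,70,0],"angular":[0,0,0],"claw":35}
    - {"xyz":[-39,70,0],"angular":[0,0,0],"claw":35}
    - {"xyz":[-39,70,0],"angular":[0,0,0],"claw":35}
    - {"xyz":[-39,70,0],"angular":[0,0,0],"claw":35}

```text
t: 10.6
eef_pos: [0.4394, -0.076, 0.231]
ee_rot: [-3.141, -0.003, -0.002]
contact_force: [-0.0, 0.5, 0.0]
width: 0.0441
finger_force: 60.6
```

>>> send_rows:
  targets:
    - {"xyz":[0,0,0],"angular":[0,0,0],"claw":35}
    - {"xyz":[0,0,0],"angular":[0,0,0],"claw":35}
    - {"xyz":[0,0,0],"angular":[0,0,0],"claw":35}
    - {"xyz":[0,0,0],"angular":[0,0,0],"claw":35}

```text
t: 11.0
eef_pos: [0.4388, -0.0771, 0.2302]
ee_rot: [-3.141, -0.001, 0.0]
contact_force: [-0.3, 0.7, 0.4]
width: 0.0441
finger_force: 60.6
```

Run:
```python
from h import *
s=env.observe();print({k:np.round(s[k],4).tolist() for k in("t","eef_pos","ee_rot","width","contact_force")})
a=env.read_camera("side")[130:250,250:400,::-1];w=env.read_camera("wrist")[:,:,::-1]
cv2.imwrite("pics/c3.png",np.hstack([cv2.resize(a,(420,336),interpolation=cv2.INTER_CUBIC),cv2.resize(w[60:340,130:440],(372,336))]))
```

```text
{'t': 11.0, 'eef_pos': [0.4388, -0.0771, 0.2302], 'ee_rot': [-3.1414, -0.0012, 0.0004], 'width': 0.0441, 'contact_force': [-0.3271, 0.7324, 0.4285]}
```

View pics/c3.png

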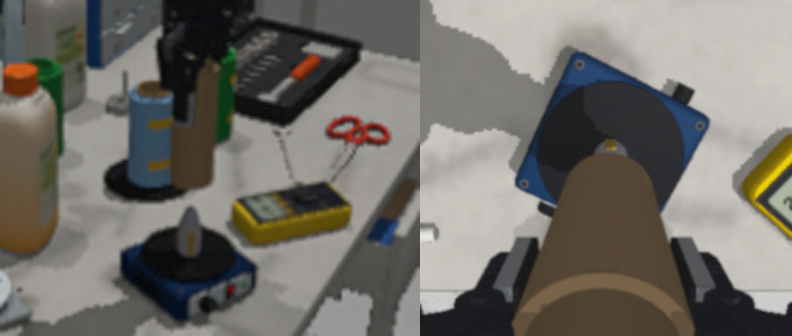

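>>> send_rows:
  targets:
    - {"xyz":[0,2,15],"angular":[0,0,0],"claw":35}
    - {"xyz":[0,2,30],"angular":[0,0,0],"claw":35}
    - {"xyz":[0,2,40],"angular":[0,0,0],"claw":35}
    - {"xyz":[0,2,50],"angular":[0,0,0],"claw":35}
    - {"xyz":[0,2,55],"angular":[0,0,0],"claw":35}

```text
t: 11.6
eef_pos: [0.4383, -0.0794, 0.1744]
ee_rot: [-3.141, 0.0, 0.002]
contact_force: [0.5, -0.1, 0.1]
width: 0.0442
finger_force: 60.6
```

>>> send_rows:
  targets:
    - {"xyz":[0,0,10],"angular":[0,0,0],"claw":35}
    - {"xyz":[0,0,20],"angular":[0,0,0],"claw":35}
    - {"xyz":[0,0,30],"angular":[0,0,0],"claw":35}
    - {"xyz":[0,0,30],"angular":[0,0,0],"claw":35}
    - {"xyz":[0,0,30],"angular":[0,0,0],"claw":35}

```text
t: 12.1
eef_pos: [0.4386, -0.0795, 0.1451]
ee_rot: [-3.141, 0.0, 0.001]
contact_force: [0.7, -0.0, -0.9]
width: 0.044
finger_force: 60.6
```

>>> send_rows:
  targets:
    - {"xyz":[0,0,2],"angular":[0,0,0],"claw":35}
    - {"xyz":[0,0,3],"angular":[0,0,0],"claw":35}
    - {"xyz":[0,0,3],"angular":[0,0,0],"claw":35}
    - {"xyz":[0,0,3],"angular":[0,0,0],"claw":35}

```text
t: 12.5
eef_pos: [0.4388, -0.0795, 0.1425]
ee_rot: [3.141, -0.0, 0.001]
contact_force: [-0.6, 0.2, -0.5]
width: 0.0441
finger_force: 60.6
```

No side contact; continue to touch-down.

>>> send_rows:
  targets:
    - {"xyz":[0,0,2],"angular":[0,0,0],"claw":35}
    - {"xyz":[0,0,3],"angular":[0,0,0],"claw":35}
    - {"xyz":[0,0,3],"angular":[0,0,0],"claw":35}
    - {"xyz":[0,0,3],"angular":[0,0,0],"claw":35}

```text
t: 12.9
eef_pos: [0.4386, -0.0795, 0.1393]
ee_rot: [-3.142, 0.0, 0.0]
contact_force: [0.0, -0.2, -0.6]
width: 0.0442
finger_force: 60.6
```

>>> send_rows:
  targets:
    - {"xyz":[0,0,1],"angular":[0,0,0],"claw":35}
    - {"xyz":[0,0,1],"angular":[0,0,0],"claw":35}
    - {"xyz":[0,0,1],"angular":[0,0,0],"claw":35}

```text
t: 13.2
eef_pos: [0.4389, -0.0795, 0.1391]
ee_rot: [3.141, -0.0, 0.001]
contact_force: [-0.8, -0.2, 4.6]
width: 0.0442
finger_force: 60.9
```

>>> send_rows:
  targets:
    - {"xyz":[0,0,0],"angular":[0,0,0],"claw":55}
    - {"xyz":[0,0,0],"angular":[0,0,0],"claw":80}
    - {"xyz":[0,0,0],"angular":[0,0,0],"claw":85}
    - {"xyz":[0,0,0],"angular":[0,0,0],"claw":85}
    - {"xyz":[0,0,0],"angular":[0,0,0],"claw":85}

```text
t: 13.7
eef_pos: [0.4386, -0.0795, 0.1382]
ee_rot: [-3.142, 0.0, 0.0]
contact_force: [1.0, -0.6, -0.2]
width: 0.0847
finger_force: 0.0
```

>>> send_rows:
  targets:
    - {"xyz":[0,0,-20],"angular":[0,0,0],"claw":85}
    - {"xyz":[0,0,-60],"angular":[0,0,0],"claw":85}
    - {"xyz":[0,0,-100],"angular":[0,0,0],"claw":85}
    - {"xyz":[0,0,-125],"angular":[0,0,0],"claw":85}
    - {"xyz":[4,-40,-125],"angular":[0,0,0],"claw":85}

```text
t: 14.2
eef_pos: [0.4453, -0.0456, 0.2673]
ee_rot: [3.136, -0.019, 0.014]
contact_force: [1.3, -0.4, -1.3]
width: 0.085
finger_force: 0.0
```

>>> send_rows:
  targets:
    - {"xyz":[5,-48,0],"angular":[0,0,0],"claw":85}
    - {"xyz":[10,-96,0],"angular":[0,0,0],"claw":85}
    - {"xyz":[15,-144,0],"angular":[0,0,0],"claw":85}
    - {"xyz":[20,-192,0],"angular":[0,0,0],"claw":85}
    - {"xyz":[25,-240,0],"angular":[0,0,0],"claw":85}

```text
t: 14.7
eef_pos: [0.4678, 0.2021, 0.2634]
ee_rot: [3.141, -0.001, 0.001]
contact_force: [1.1, 0.1, 0.1]
width: 0.0848
finger_force: 0.0
```

>>> send_rows:
  targets:
    - {"xyz":[5,-48,0],"angular":[0,0,0],"claw":85}
    - {"xyz":[10,-94,0],"angular":[0,0,0],"claw":85}
    - {"xyz":[10,-94,0],"angular":[0,0,0],"claw":85}
    - {"xyz":[10,-94,0],"angular":[0,0,0],"claw":85}
    - {"xyz":[10,-94,0],"angular":[0,0,0],"claw":85}

```text
t: 15.2
eef_pos: [0.4782, 0.293, 0.263]
ee_rot: [3.14, -0.003, -0.0]
contact_force: [0.4, -0.1, -1.4]
width: 0.085
finger_force: 0.0
```

Run:
```python
from h import *
s=env.observe();print({k:np.round(s[k],4).tolist() for k in("t","eef_pos","ee_rot","width","joint_positions")})
a=env.read_camera("side")[130:290,180:380,::-1];w=env.read_camera("wrist")[:,:,::-1];i=env.camera_info("wrist")
print(proj(i,[[.476,.295,.14]]))
cv2.imwrite("pics/c4.png",np.hstack([cv2.resize(a,(420,336),interpolation=cv2.INTER_CUBIC),cv2.resize(w[60:340,130:440],(372,336))]))
```

```text
{'t': 15.2, 'eef_pos': [0.4782, 0.293, 0.263], 'ee_rot': [3.1399, -0.003, -0.0002], 'width': 0.085, 'joint_positions': [-0.134, 0.3934, -0.629, 1.4385, 0.2327, 1.3856, -2.3423]}
[[276.89646251 213.09744927]]
```

View pics/c4.png

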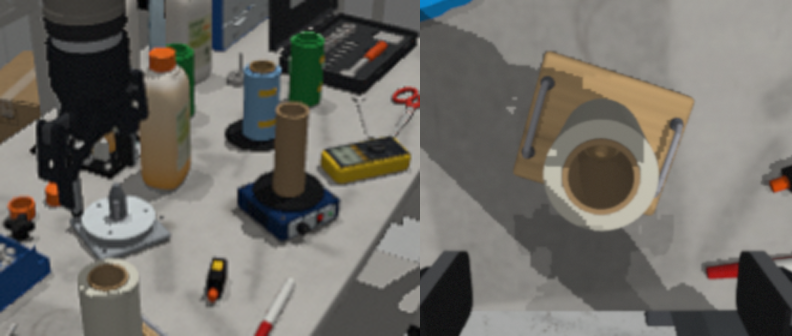

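>>> send_rows:
  targets:
    - {"xyz":[-1,-2,45],"angular":[0,0,0],"claw":85}
    - {"xyz":[-1,-2,80],"angular":[0,0,0],"claw":85}
    - {"xyz":[-1,-2,110],"angular":[0,0,0],"claw":85}
    - {"xyz":[-1,-2,140],"angular":[0,0,0],"claw":85}
    - {"xyz":[-1,-2,161],"angular":[0,0,0],"claw":85}

```text
t: 15.8
eef_pos: [0.4767, 0.2938, 0.1005]
ee_rot: [3.139, -0.005, -0.002]
contact_force: [-1.2, -0.7, -0.3]
width: 0.0851
finger_force: 0.0
```

>>> send_rows:
  targets:
    - {"xyz":[0,0,0],"angular":[0,0,0],"claw":85}
    - {"xyz":[0,0,0],"angular":[0,0,0],"claw":75}
    - {"xyz":[0,0,0],"angular":[0,0,0],"claw":55}
    - {"xyz":[0,0,0],"angular":[0,0,0],"claw":55}
    - {"xyz":[0,0,0],"angular":[0,0,0],"claw":55}

```text
t: 16.3
eef_pos: [0.4783, 0.2966, 0.1044]
ee_rot: [-3.141, 0.002, -0.006]
contact_force: [-0.3, -2.1, 6.8]
width: 0.065
finger_force: 66.8
```

>>> send_rows:
  targets:
    - {"xyz":[0,0,0],"angular":[0,0,0],"claw":55}
    - {"xyz":[0,0,0],"angular":[0,0,0],"claw":55}
    - {"xyz":[0,0,0],"angular":[0,0,0],"claw":55}

```text
t: 16.6
eef_pos: [0.4783, 0.2966, 0.1044]
ee_rot: [-3.141, 0.001, -0.006]
contact_force: [0.3, -1.8, 5.1]
width: 0.0651
finger_force: 66.8
```

>>> send_rows:
  targets:
    - {"xyz":[0,0,-15],"angular":[0,0,0],"claw":55}
    - {"xyz":[0,0,-35],"angular":[0,0,0],"claw":55}
    - {"xyz":[0,0,-65],"angular":[0,0,0],"claw":55}
    - {"xyz":[0,0,-95],"angular":[0,0,0],"claw":55}
    - {"xyz":[0,0,-110],"angular":[0,0,0],"claw":55}

```text
t: 17.1
eef_pos: [0.4773, 0.2979, 0.2152]
ee_rot: [-3.138, -0.001, -0.005]
contact_force: [0.1, -0.9, -1.7]
width: 0.0652
finger_force: 66.8
```

>>> send_rows:
  targets:
    - {"xyz":[24,35,0],"angular":[0,0,0],"claw":55}
    - {"xyz":[49,72,0],"angular":[0,0,0],"claw":55}
    - {"xyz":[74,108,0],"angular":[0,0,0],"claw":55}
    - {"xyz":[99,144,0],"angular":[0,0,0],"claw":55}
    - {"xyz":[124,180,0],"angular":[0,0,0],"claw":55}

```text
t: 17.6
eef_pos: [0.6012, 0.1154, 0.2122]
ee_rot: [-3.141, -0.001, 0.0]
contact_force: [-0.0, 0.7, -2.1]
width: 0.0648
finger_force: 66.7
```

>>> send_rows:
  targets:
    - {"xyz":[24,35,0],"angular":[0,0,0],"claw":55}
    - {"xyz":[24,35,0],"angular":[0,0,0],"claw":55}
    - {"xyz":[24,35,0],"angular":[0,0,0],"claw":55}
    - {"xyz":[24,35,0],"angular":[0,0,0],"claw":55}
    - {"xyz":[24,35,0],"angular":[0,0,0],"claw":55}

```text
t: 18.1
eef_pos: [0.6239, 0.0838, 0.2125]
ee_rot: [-3.14, -0.005, 0.0]
contact_force: [0.1, -0.5, -2.3]
width: 0.065
finger_force: 66.8
```

>>> send_rows:
  targets:
    - {"xyz":[0,0,0],"angular":[0,0,0],"claw":55}
    - {"xyz":[0,0,0],"angular":[0,0,0],"claw":55}
    - {"xyz":[0,0,0],"angular":[0,0,0],"claw":55}

```text
t: 18.4
eef_pos: [0.6246, 0.0819, 0.2125]
ee_rot: [3.141, 0.001, 0.0]
contact_force: [0.5, -0.8, -2.2]
width: 0.0647
finger_force: 66.8
```

Run:
```python
from h import *
s=env.observe();print({k:np.round(s[k],4).tolist() for k in("t","eef_pos","ee_rot","width","contact_force")})
a=env.read_camera("side")[130:290,150:350,::-1];w=env.read_camera("wrist")[:,:,::-1]
cv2.imwrite("pics/c5.png",np.hstack([cv2.resize(a,(420,336),interpolation=cv2.INTER_CUBIC),cv2.resize(w[60:340,130:440],(372,336))]))
```

```text
{'t': 18.4, 'eef_pos': [0.6246, 0.0819, 0.2125], 'ee_rot': [3.1415, 0.0011, 0.0003], 'width': 0.0647, 'contact_force': [0.5438, -0.7898, -2.1721]}
```

View pics/c5.png

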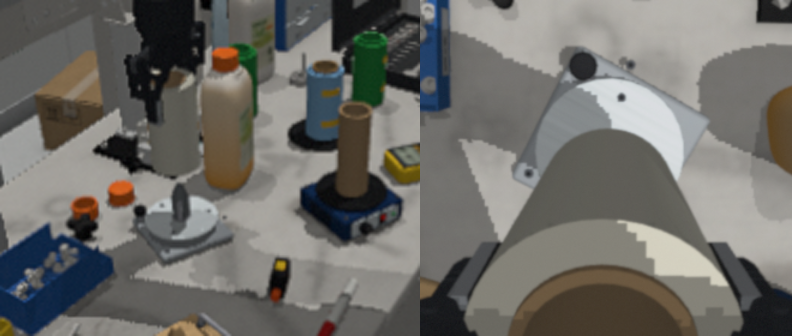

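Run:
```python
from h import *
i=env.camera_info("side")
for p in([.624,.0795,.085],[.624,.0795,.12],[.6226,.081,.12]): print((proj(i,[p])[0]-[150,130]+.5)*2.1-.5)
im=env.read_camera("side")[150:215,195:275,::-1]
cv2.imwrite("pics/c6.png",cv2.resize(im,(640,520),interpolation=cv2.INTER_CUBIC))
```

```text
[178.49494566 184.32987074]
[176.75020524 162.82445682]
[176.95129087 163.62039426]
```

View pics/c6.png

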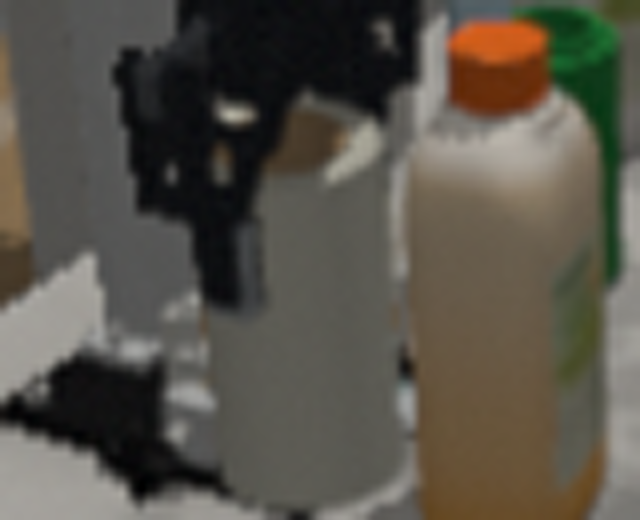

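>>> send_rows:
  targets:
    - {"xyz":[-1,2,10],"angular":[0,0,0],"claw":55}
    - {"xyz":[-1,2,25],"angular":[0,0,0],"claw":55}
    - {"xyz":[-1,2,38],"angular":[0,0,0],"claw":55}
    - {"xyz":[-1,2,48],"angular":[0,0,0],"claw":55}
    - {"xyz":[-1,2,52],"angular":[0,0,0],"claw":55}

```text
t: 19.05
eef_pos: [0.6227, 0.0791, 0.1583]
ee_rot: [3.141, -0.0, -0.005]
contact_force: [-0.6, -0.6, -2.4]
width: 0.0646
finger_force: 66.8
```

>>> send_rows:
  targets:
    - {"xyz":[0,0,5],"angular":[0,0,0],"claw":55}
    - {"xyz":[0,0,10],"angular":[0,0,0],"claw":55}
    - {"xyz":[0,0,15],"angular":[0,0,0],"claw":55}
    - {"xyz":[0,0,15],"angular":[0,0,0],"claw":55}

```text
t: 19.45
eef_pos: [0.6233, 0.0794, 0.1446]
ee_rot: [3.141, -0.0, -0.002]
contact_force: [0.4, -0.2, -1.9]
width: 0.0652
finger_force: 66.8
```

No lateral force; continue to z ≈ 0.1224.

>>> send_rows:
  targets:
    - {"xyz":[0,0,8],"angular":[0,0,0],"claw":55}
    - {"xyz":[0,0,15],"angular":[0,0,0],"claw":55}
    - {"xyz":[0,0,20],"angular":[0,0,0],"claw":55}
    - {"xyz":[0,0,20],"angular":[0,0,0],"claw":55}
    - {"xyz":[0,0,20],"angular":[0,0,0],"claw":55}

```text
t: 19.95
eef_pos: [0.6236, 0.0795, 0.1251]
ee_rot: [3.142, -0.0, -0.001]
contact_force: [0.3, -0.1, -2.9]
width: 0.0652
finger_force: 66.8
```

>>> send_rows:
  targets:
    - {"xyz":[0,0,1],"angular":[0,0,0],"claw":55}
    - {"xyz":[0,0,2],"angular":[0,0,0],"claw":55}
    - {"xyz":[0,0,2],"angular":[0,0,0],"claw":55}
    - {"xyz":[0,0,2],"angular":[0,0,0],"claw":55}

```text
t: 20.35
eef_pos: [0.6238, 0.0795, 0.1235]
ee_rot: [3.142, -0.0, 0.0]
contact_force: [0.4, 0.7, -1.6]
width: 0.0647
finger_force: 66.8
```

>>> send_rows:
  targets:
    - {"xyz":[0,0,1],"angular":[0,0,0],"claw":55}
    - {"xyz":[0,0,2],"angular":[0,0,0],"claw":55}
    - {"xyz":[0,0,2],"angular":[0,0,0],"claw":55}
    - {"xyz":[0,0,2],"angular":[0,0,0],"claw":55}

```text
t: 20.75
eef_pos: [0.6241, 0.0795, 0.1224]
ee_rot: [3.142, -0.0, 0.002]
contact_force: [-1.1, -0.8, 4.9]
width: 0.0651
finger_force: 67.2
```

>>> send_rows:
  targets:
    - {"xyz":[0,0,0],"angular":[0,0,0],"claw":75}
    - {"xyz":[0,0,0],"angular":[0,0,0],"claw":85}
    - {"xyz":[0,0,0],"angular":[0,0,0],"claw":85}
    - {"xyz":[0,0,0],"angular":[0,0,0],"claw":85}
    - {"xyz":[0,0,0],"angular":[0,0,0],"claw":85}

```text
t: 21.25
eef_pos: [0.6237, 0.0795, 0.1211]
ee_rot: [-3.142, 0.0, 0.0]
contact_force: [-0.6, -0.0, 0.1]
width: 0.0847
finger_force: 0.0
```

>>> send_rows:
  targets:
    - {"xyz":[0,0,-20],"angular":[0,0,0],"claw":85}
    - {"xyz":[0,0,-55],"angular":[0,0,0],"claw":85}
    - {"xyz":[0,0,-95],"angular":[0,0,0],"claw":85}
    - {"xyz":[0,0,-135],"angular":[0,0,0],"claw":85}
    - {"xyz":[0,0,-160],"angular":[0,0,0],"claw":85}

```text
t: 21.75
eef_pos: [0.6246, 0.08, 0.2851]
ee_rot: [-3.14, 0.0, -0.008]
contact_force: [1.3, 0.0, 0.4]
width: 0.0851
finger_force: 0.0
```

>>> send_rows:
  targets:
    - {"xyz":[-24,34,0],"angular":[0,0,0],"claw":85}
    - {"xyz":[-49,68,0],"angular":[0,0,0],"claw":85}
    - {"xyz":[-74,102,0],"angular":[0,0,0],"claw":85}
    - {"xyz":[-99,136,0],"angular":[0,0,0],"claw":85}
    - {"xyz":[-123,170,0],"angular":[0,0,0],"claw":85}

```text
t: 22.25
eef_pos: [0.4995, -0.0917, 0.2814]
ee_rot: [3.141, 0.0, 0.0]
contact_force: [0.2, -0.6, 1.0]
width: 0.0849
finger_force: 0.0
```

>>> send_rows:
  targets:
    - {"xyz":[19,43,0],"angular":[0,0,0],"claw":85}
    - {"xyz":[38,86,0],"angular":[0,0,0],"claw":85}
    - {"xyz":[57,129,0],"angular":[0,0,0],"claw":85}
    - {"xyz":[76,172,0],"angular":[0,0,0],"claw":85}
    - {"xyz":[76,172,0],"angular":[0,0,0],"claw":85}

```text
t: 22.75
eef_pos: [0.5761, -0.2719, 0.2782]
ee_rot: [3.137, -0.019, -0.005]
contact_force: [-1.3, -0.6, -0.3]
width: 0.085
finger_force: 0.0
```

>>> send_rows:
  targets:
    - {"xyz":[0,0,0],"angular":[0,0,0],"claw":85}
    - {"xyz":[0,0,0],"angular":[0,0,0],"claw":85}
    - {"xyz":[0,0,0],"angular":[0,0,0],"claw":85}

```text
t: 23.05
eef_pos: [0.5769, -0.2603, 0.2821]
ee_rot: [-3.141, -0.005, -0.001]
contact_force: [-0.6, 0.1, 0.1]
width: 0.0851
finger_force: 0.0
```

Run:
```python
from h import *
s=env.observe();print({k:np.round(s[k],4).tolist() for k in("t","eef_pos","ee_rot","width","contact_force")})
a=env.read_camera("side")[130:290,180:380,::-1];w=env.read_camera("wrist")[:,:,::-1]
cv2.imwrite("pics/c7.png",np.hstack([cv2.resize(a,(420,336),interpolation=cv2.INTER_CUBIC),cv2.resize(w[60:340,130:440],(372,336))]))
```

```text
{'t': 23.05, 'eef_pos': [0.5769, -0.2603, 0.2821], 'ee_rot': [-3.1412, -0.0047, -0.0014], 'width': 0.0851, 'contact_force': [-0.6029, 0.1365, 0.0788]}
```

View pics/c7.png

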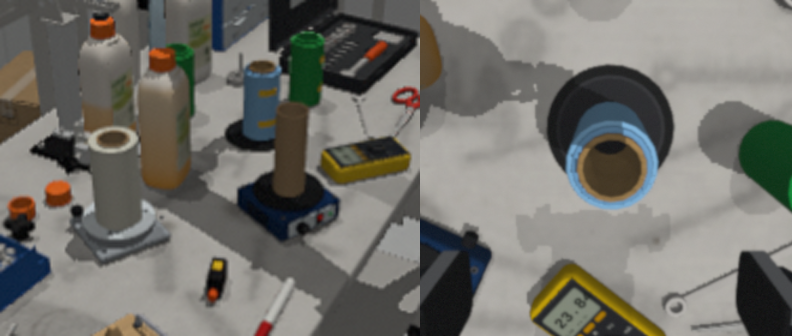

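>>> send_rows:
  targets:
    - {"xyz":[0,0,45],"angular":[0,0,0],"claw":85}
    - {"xyz":[0,0,85],"angular":[0,0,0],"claw":85}
    - {"xyz":[0,0,125],"angular":[0,0,0],"claw":85}
    - {"xyz":[0,0,160],"angular":[0,0,0],"claw":85}
    - {"xyz":[0,0,188],"angular":[0,0,0],"claw":85}

```text
t: 23.65
eef_pos: [0.5756, -0.2615, 0.0915]
ee_rot: [-3.141, -0.002, 0.003]
contact_force: [0.6, -0.6, -0.8]
width: 0.0851
finger_force: 0.0
```

>>> send_rows:
  targets:
    - {"xyz":[0,0,0],"angular":[0,0,0],"claw":85}
    - {"xyz":[0,0,0],"angular":[0,0,0],"claw":85}
    - {"xyz":[0,0,0],"angular":[0,0,0],"claw":70}
    - {"xyz":[0,0,0],"angular":[0,0,0],"claw":50}
    - {"xyz":[0,0,0],"angular":[0,0,0],"claw":50}

```text
t: 24.15
eef_pos: [0.5786, -0.2634, 0.0966]
ee_rot: [3.139, -0.001, 0.008]
contact_force: [0.1, 0.3, 6.7]
width: 0.0595
finger_force: 63.6
```

>>> send_rows:
  targets:
    - {"xyz":[0,0,0],"angular":[0,0,0],"claw":50}
    - {"xyz":[0,0,0],"angular":[0,0,0],"claw":50}
    - {"xyz":[0,0,0],"angular":[0,0,0],"claw":50}
    - {"xyz":[0,0,0],"angular":[0,0,0],"claw":50}

```text
t: 24.55
eef_pos: [0.5786, -0.2635, 0.0966]
ee_rot: [3.139, -0.001, 0.008]
contact_force: [0.0, -0.8, 6.2]
width: 0.0596
finger_force: 63.6
```

>>> send_rows:
  targets:
    - {"xyz":[0,0,-15],"angular":[0,0,0],"claw":50}
    - {"xyz":[0,0,-55],"angular":[0,0,0],"claw":50}
    - {"xyz":[0,0,-100],"angular":[0,0,0],"claw":50}
    - {"xyz":[0,0,-145],"angular":[0,0,0],"claw":50}
    - {"xyz":[0,0,-190],"angular":[0,0,0],"claw":50}

```text
t: 25.05
eef_pos: [0.5763, -0.2621, 0.2862]
ee_rot: [3.142, 0.0, 0.001]
contact_force: [1.4, -0.2, -1.6]
width: 0.0597
finger_force: 64.9
```

>>> send_rows:
  targets:
    - {"xyz":[0,0,-27],"angular":[0,0,0],"claw":50}
    - {"xyz":[-22,-37,-30],"angular":[0,0,0],"claw":50}
    - {"xyz":[-44,-74,-30],"angular":[0,0,0],"claw":50}
    - {"xyz":[-66,-111,-30],"angular":[0,0,0],"claw":50}
    - {"xyz":[-88,-148,-30],"angular":[0,0,0],"claw":50}

```text
t: 25.55
eef_pos: [0.4875, -0.1125, 0.3142]
ee_rot: [3.141, 0.001, 0.001]
contact_force: [0.4, 0.5, -2.2]
width: 0.0594
finger_force: 64.8
```

>>> send_rows:
  targets:
    - {"xyz":[-18,-35,0],"angular":[0,0,0],"claw":50}
    - {"xyz":[-17,-80,0],"angular":[0,0,0],"claw":50}
    - {"xyz":[-16,-125,0],"angular":[0,0,0],"claw":50}
    - {"xyz":[-15,-170,0],"angular":[0,0,0],"claw":50}
    - {"xyz":[-14,-215,0],"angular":[0,0,0],"claw":50}

```text
t: 26.05
eef_pos: [0.474, 0.1024, 0.3145]
ee_rot: [3.141, -0.0, 0.003]
contact_force: [0.8, -0.6, -2.0]
width: 0.0593
finger_force: 64.9
```

>>> send_rows:
  targets:
    - {"xyz":[1,-45,0],"angular":[0,0,0],"claw":50}
    - {"xyz":[2,-90,0],"angular":[0,0,0],"claw":50}
    - {"xyz":[3,-135,0],"angular":[0,0,0],"claw":50}
    - {"xyz":[4,-175,0],"angular":[0,0,0],"claw":50}
    - {"xyz":[4,-193,0],"angular":[0,0,0],"claw":50}

```text
t: 26.55
eef_pos: [0.4764, 0.2986, 0.3142]
ee_rot: [-3.138, -0.011, 0.002]
contact_force: [0.0, -0.2, -1.9]
width: 0.0591
finger_force: 64.9
```

>>> send_rows:
  targets:
    - {"xyz":[0,0,35],"angular":[0,0,0],"claw":50}
    - {"xyz":[0,0,70],"angular":[0,0,0],"claw":50}
    - {"xyz":[0,0,105],"angular":[0,0,0],"claw":50}
    - {"xyz":[0,0,115],"angular":[0,0,0],"claw":50}
    - {"xyz":[0,0,115],"angular":[0,0,0],"claw":50}

```text
t: 27.05
eef_pos: [0.478, 0.2927, 0.1976]
ee_rot: [3.14, -0.0, -0.004]
contact_force: [0.0, -0.2, -0.7]
width: 0.0593
finger_force: 65.0
```

>>> send_rows:
  targets:
    - {"xyz":[0,0,0],"angular":[0,0,0],"claw":50}
    - {"xyz":[0,0,0],"angular":[0,0,0],"claw":50}
    - {"xyz":[0,0,0],"angular":[0,0,0],"claw":50}
    - {"xyz":[0,0,0],"angular":[0,0,0],"claw":50}

```text
t: 27.45
eef_pos: [0.4792, 0.2939, 0.1995]
ee_rot: [-3.141, 0.0, -0.003]
contact_force: [1.4, 0.1, -1.9]
width: 0.0594
finger_force: 65.0
```

Run:
```python
from h import *
s=env.observe();print({k:np.round(s[k],4).tolist() for k in("t","eef_pos","ee_rot","width","contact_force")})
f=env.read_camera("side")[:,:,::-1];i=env.camera_info("side");a=f[205:325,180:280];w=env.read_camera("wrist")[:,:,::-1]
b=s["eef_pos"]
for p in([.476,.295,.067],[b[0]-.0025,b[1],b[2]-.0936],[b[0]-.0025,b[1],b[2]+.0344]): print((proj(i,[p])[0]-[180,205]+.5)*4.4-.5)
cv2.imwrite("pics/c8.png",np.hstack([cv2.resize(a,(440,528),interpolation=cv2.INTER_CUBIC),cv2.resize(w[60:340,130:440],(350,316)).astype(np.uint8) if 0 else cv2.copyMakeBorder(cv2.resize(w[60:340,130:440],(350,316)),0,212,0,0,cv2.BORDER_CONSTANT)]))
```

```text
{'t': 27.45, 'eef_pos': [0.4792, 0.2939, 0.1995], 'ee_rot': [-3.1406, 0.0004, -0.0029], 'width': 0.0594, 'contact_force': [1.3719, 0.0559, -1.8521]}
[238.12281215 356.01964467]
[232.89091612 300.03752829]
[213.87868453 101.28470218]
```

View pics/c8.png

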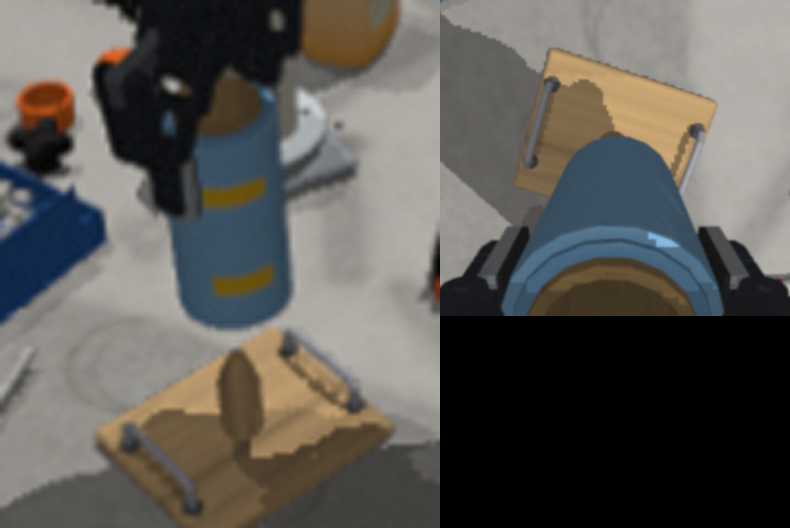

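>>> send_rows:
  targets:
    - {"xyz":[0,-1,12],"angular":[0,0,0],"claw":50}
    - {"xyz":[0,-1,28],"angular":[0,0,0],"claw":50}
    - {"xyz":[0,-1,42],"angular":[0,0,0],"claw":50}
    - {"xyz":[0,-1,54],"angular":[0,0,0],"claw":50}
    - {"xyz":[0,-1,60],"angular":[0,0,0],"claw":50}

```text
t: 28.05
eef_pos: [0.478, 0.2938, 0.1363]
ee_rot: [3.14, -0.0, -0.004]
contact_force: [0.3, -0.5, -1.4]
width: 0.0593
finger_force: 65.0
```

>>> send_rows:
  targets:
    - {"xyz":[0,0,10],"angular":[0,0,0],"claw":50}
    - {"xyz":[0,0,20],"angular":[0,0,0],"claw":50}
    - {"xyz":[0,0,28],"angular":[0,0,0],"claw":50}
    - {"xyz":[0,0,28],"angular":[0,0,0],"claw":50}
    - {"xyz":[0,0,28],"angular":[0,0,0],"claw":50}

```text
t: 28.55
eef_pos: [0.4788, 0.2946, 0.1103]
ee_rot: [-3.142, 0.0, 0.0]
contact_force: [-0.1, 0.0, -1.3]
width: 0.0595
finger_force: 65.0
```

>>> send_rows:
  targets:
    - {"xyz":[0,0,1],"angular":[0,0,0],"claw":50}
    - {"xyz":[0,0,2],"angular":[0,0,0],"claw":50}
    - {"xyz":[0,0,2],"angular":[0,0,0],"claw":50}
    - {"xyz":[0,0,2],"angular":[0,0,0],"claw":50}

```text
t: 28.95
eef_pos: [0.4789, 0.2945, 0.1085]
ee_rot: [-3.141, 0.0, -0.001]
contact_force: [0.2, -1.0, -1.0]
width: 0.0594
finger_force: 65.0
```

>>> send_rows:
  targets:
    - {"xyz":[0,0,2],"angular":[0,0,0],"claw":50}
    - {"xyz":[0,0,3],"angular":[0,0,0],"claw":50}
    - {"xyz":[0,0,3],"angular":[0,0,0],"claw":50}
    - {"xyz":[0,0,3],"angular":[0,0,0],"claw":50}

```text
t: 29.35
eef_pos: [0.4788, 0.2945, 0.1056]
ee_rot: [3.142, -0.0, 0.0]
contact_force: [-0.5, -0.9, 1.5]
width: 0.0594
finger_force: 65.1
```

>>> send_rows:
  targets:
    - {"xyz":[0,0,1],"angular":[0,0,0],"claw":50}
    - {"xyz":[0,0,1],"angular":[0,0,0],"claw":50}
    - {"xyz":[0,0,1],"angular":[0,0,0],"claw":50}

```text
t: 29.65
eef_pos: [0.479, 0.2946, 0.1055]
ee_rot: [3.141, -0.0, 0.002]
contact_force: [-0.7, -2.2, 6.6]
width: 0.0594
finger_force: 65.4
```

Seated. Release, raise and check.

>>> send_rows:
  targets:
    - {"xyz":[0,0,0],"angular":[0,0,0],"claw":70}
    - {"xyz":[0,0,0],"angular":[0,0,0],"claw":85}
    - {"xyz":[0,0,0],"angular":[0,0,0],"claw":85}
    - {"xyz":[0,0,0],"angular":[0,0,0],"claw":85}
    - {"xyz":[0,0,0],"angular":[0,0,0],"claw":85}

```text
t: 30.15
eef_pos: [0.4787, 0.2945, 0.1041]
ee_rot: [3.142, -0.0, -0.0]
contact_force: [-0.8, -0.3, -0.2]
width: 0.0852
finger_force: 0.0
```

>>> send_rows:
  targets:
    - {"xyz":[0,0,-20],"angular":[0,0,0],"claw":85}
    - {"xyz":[0,0,-60],"angular":[0,0,0],"claw":85}
    - {"xyz":[0,0,-105],"angular":[0,0,0],"claw":85}
    - {"xyz":[0,0,-150],"angular":[0,0,0],"claw":85}
    - {"xyz":[0,0,-190],"angular":[0,0,0],"claw":85}

```text
t: 30.65
eef_pos: [0.4787, 0.2947, 0.2967]
ee_rot: [-3.141, -0.0, -0.002]
contact_force: [1.0, 0.8, 0.3]
width: 0.0851
finger_force: 0.0
```

>>> send_rows:
  targets:
    - {"xyz":[-20,30,0],"angular":[0,0,0],"claw":85}
    - {"xyz":[-40,60,0],"angular":[0,0,0],"claw":85}
    - {"xyz":[-60,90,0],"angular":[0,0,0],"claw":85}
    - {"xyz":[-60,90,0],"angular":[0,0,0],"claw":85}
    - {"xyz":[-60,90,0],"angular":[0,0,0],"claw":85}

```text
t: 31.15
eef_pos: [0.4189, 0.2041, 0.2946]
ee_rot: [3.141, -0.003, 0.002]
contact_force: [-0.8, 1.9, 0.7]
width: 0.0848
finger_force: 0.0
```

Run:
```python
from h import *
s=env.observe();print(s["t"],s["eef_pos"],s["contact_force"])
a=env.read_camera("side")[:,:,::-1]
cv2.imwrite("pics/c9.png",cv2.resize(a[150:330,170:410],(800,600),interpolation=cv2.INTER_CUBIC))
```

```text
31.15 [0.41887634 0.20410959 0.29462165] [-0.84440864  1.87825497  0.72156859]
```

View pics/c9.png

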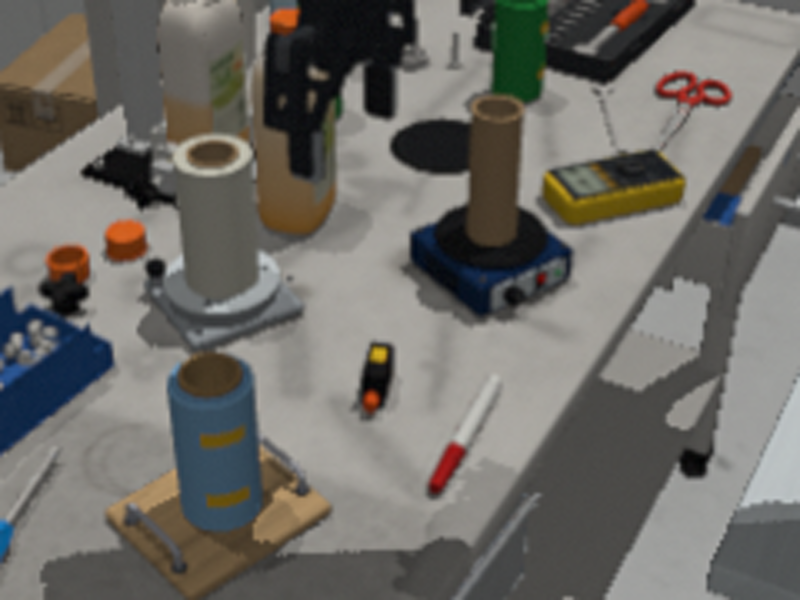

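All three rolls stand upright and fully seated: label roll on the unwinder at about (215,220), bare core on the rewinder at (495,170), and waste roll on the carrier at (215,440). The bottle, meter and sensor have not moved.

```bash
python3 -c "
from rig import env
print(env.job_done())"
```

```text
the job is handed in; nothing more can be done
None
```

The reels are changed and the job is handed in: core on the rewinder, label roll on the unwinder, waste roll on the carrier, all upright and seated, in about 31 s, with the bottle, meter and sensor left in place.

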